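# Draw a long ruler slantwise out of a half-lidded crate

## Task

The long ruler with the red rib lies in the shallow clear crate, partly under the closed half of the lid on which the bowl and the tweezer rest stand, and it is longer than the open half. Tilt its free end up and draw it out slantwise through the open half, without forcing it against the crate, lifting the closed half-lid or disturbing anything else. Finish holding it in the gripper, level and still, about a hand's breadth (10 cm) above the middle of the yellow mat and along the mat's long side; do not put it down or let go.

Things in the scene. Friction and masses are not known exactly. Their poses are not given: they have to be found in the camera images.
- ruler: aluminium straightedge, 310 mm long (its y axis), 36 mm wide, 4 mm thick, with a red plastic grip rib 12 mm wide standing up along the whole of its middle line, top of the rib 18 mm above the underside; about 100 g, evenly spread. Origin: middle of the underside; z up. It lies rib up on the crate's inner floor, roughly along the crate, its -y end in the open half
- ruler_open_end (a point): middle of the ruler's underside edge at its -y end (the end lying in the open half of the crate)
- ruler_covered_end (a point): middle of the ruler's underside edge at its +y end (the end lying under the closed half-lid)
- crate: shallow clear plastic crate, fixed; 250 mm along its x, 390 mm along its y, rim 122 mm high; walls 5 mm, a 6 mm lip outside round the rim; inner floor (cork) 12 mm above the origin, which is the middle of the underside. The half y > 12 mm is covered by the half-lid. Two fixed bead cases 32 mm high stand under that half along the side walls, beyond x = -79 and +79 mm
- crate_opening (a point): middle of the open half at rim height. The opening runs 178 mm along the crate's y (y = -190 mm, inner face of the end wall, to y = -12 mm, edge of the bar) and 240 mm across it
- crate_bar (a point): middle of the underside of the clear bar that crosses the crate at mid-length: 24 mm wide (crate y = -12 to +12 mm), from 112 to 122 mm above the crate's underside
- half_lid (a joint): the closed half-lid of the crate, a clear flap 5 mm thick (its top 127 mm above the crate's underside) hinged at the bar, unlatched; angle in rad, 0 = lying shut, grows as its outer end rises
- mat: yellow hard silicone mat lying on the surface, fixed; 210 mm along its x, 300 mm along its y (long side), 3 mm thick. Origin: middle of the underside
- bowl: lidded ceramic bowl, 100 mm across, 82 mm high, standing on the closed half-lid; origin: middle of the underside
- tweezer_rest: aluminium tweezer rest 66 x 22 x 15 mm with tweezers (110 mm long) on it, standing on the closed half-lid; origin: middle of the underside
- file_stand: black slotted plastic stand 50 x 100 x 36 mm with a needle file upright in it, 152 mm high in all; origin: middle of the underside
- glue_bottle: white glue bottle with a red cap, 48 mm across, 115 mm high; origin: middle of the underside
- mug: blue mug, 80 mm across, 92 mm high, handle at its +y; origin: middle of the underside
- bead_tin: round metal tin 71 mm across, 42 mm high; origin: middle of the underside
There are look-alikes about, which are no part of the job. Of the things shaped like the tweezer_rest, the aluminium one is meant.

How it is judged:
By the outcome, as a careful person would: the job done as asked, in the order asked, and still so for the second after the job is handed in, while the arm keeps its last pose, push and grip.
It also fails if it takes over 48 s, if anything falls off the work surface, if the arm or the gripper's body presses on something with over 40 N, if the wrist force passes 120 N, or if a joint passes its speed limit or range.

## Robot

A 6-joint arm with a two-finger parallel gripper is mounted at the origin on the work surface. World frame = base frame: x ahead of the robot, y to its left, z up, the work surface at z = 0. Lengths are in m, angles in rad, forces in N, time in s.
With the tool pointing down it reaches from about 0.4 to 0.925 m from the base axis. Payload 12.5 kg.
Tool frame: the origin (TCP) lies at the very end of the fingers, on their centre line; the grasp point (between the pads) lies 19 mm behind it (bot.grasp_offset is the distance from the TCP to the grasp point, in m); z points along the fingers, y is the line along which they close (so a half turn about z gives the same grasp; the last joint's range is limited). The gripper opens to 95 mm and grips with 3 to 60 N. Pads are 20 mm wide; open, the fingers measure 119 mm over their backs; the gripper's body (75 mm by 180 mm) begins 59 mm behind the grasp point.
Start: joints at [1.043, 0.491, 1.559, -0, 1.092, -0.106], TCP at [0.256, 0.57, 0.215] pointing down, gripper open.
Joint ranges: [-3.1, 3.1], [-0.84, 2.19], [0.05, 2.79], [-1.13, 4.28], [0.06, 2.93], [-2.69, 2.69]. Speed limits (rad/s): [2.22, 2.22, 2.79, 3.14, 3.14, 3.14].

## Interface

Orientations are given as a unit quaternion [x, y, z, w].
In Python, from cell import bot gives the robot as it stands.
- The arm moves only by the tool send_rows, never from a script. Its argument "increments" is a list of rows, each a list of 3 entries, a list of its own where there are three numbers: the turn, a rotation vector about the tool's x, y, z each as a share of 1.5 rad, from -1 to 1, then the shift along the tool's x, y, z each as a share of 100 mm, from -1 to 1, then the gripper command: -1 is shut, 1 is fully open, values between are in proportion. In form: [[[ax, ay, az], [dx, dy, dz], grip], ...]. A call has 1 to 12 rows; each row shifts and turns the commanded pose from where the row before left it, along the tool's axes as they then stand; what a row does not reach is not made up. A row lasts 1/10 s, in which the tool goes at most 50 mm and 8.59 degrees, less where a joint would pass 70% of its speed; a pose out of reach is approached as far as the arm can. A call with a number of a shift or a turn outside -1 to 1 is refused whole. A call with a gripper value outside its range is refused whole. The fingers move at their own pace and stop on an object; "squeeze" is the grip in N (left out, the last holds). Time passes only in rows, so rows that do not move let the fingers close. It gives the time, the measured TCP pose, the force, the opening and the grip force at its end, in the units of the state.
- bot.get_obs(): the state, without advancing time (a new reading comes with each control period).
- bot.get_image(name): name is "side" or "top" or "wrist"; returns the picture (400x640x3 uint8, red, green, blue); there is no depth.
- bot.camera_params(name): a dict with "fx", "fy", "cx", "cy" (pixels), "R" (3x3) and "t" (3): a world point X has camera coordinates R X + t. Camera axes: x right, y down, z forward; pixel columns grow to the right and rows downward; lengths in m; the calibration is good to about 2 mm. A picture is of the moment at which its call begins: read the wrist's pose just before it. camera_params takes no time and is no camera call; for the wrist camera it gives the pose at the moment of the call.
- bot.hand_in(): hands the job in; it is judged then, once.
The state is a dict: "time_s": time; "joint_positions": joint angles; "qd": joint speeds; "tau": joint torques, N m; "ee_pos": TCP position; "ee_rot": TCP orientation; "force": force on the tool from outside, world axes, zero at the start; "moment": the same for the moment, N m; "finger_gap": finger opening in m; "grasp_force": force on a finger pad.
Only numpy, scipy, OpenCV 4.12 (cv2) and the standard library are available. Lean on these libraries where they do the work, as an engineer would, in place of code of your own. Each camera call takes 0.05 s, during which the arm holds its last target. There are 200 camera calls.

## Working session

There is one attempt and no reset: what is moved stays moved. The work goes in short steps, Python scripts to look and compute and a tool call to move; the robot and the scene stay as the last step left them, time stands still between calls to the robot, and variables do not carry over. Pictures are saved under pics/ and viewed, at most 10 in all, crops included, and the job is handed in when it is done.

Besides the shell and the picture viewer there is one more tool, called after "Call:" as name(argument=value, ...) on one line, values as JSON. send_rows: Moves the arm, as the interface text tells. Shift numbers are shares of 100 mm and turn numbers shares of 1.5 rad, none past 1 either way. Its arguments: {"type":"object","properties":{"increments":{"type":"array","items":{"type":"array"}},"squeeze":{"type":"number"}},"required":["increments"]}

```bash
mkdir -p pics; python3 - <<'E'
from cell import bot
import cv2,numpy as np
for n in ("side","top"):
    im=bot.get_image(n); cv2.imwrite(f"pics/{n}0.png",im[:,:,::-1])
    p=bot.camera_params(n); print(n,{k:np.round(v,4).tolist() for k,v in p.items()})
print(bot.get_obs()["time_s"])
E
```

```text
side {'fx': 369.1577, 'fy': 369.1577, 'cx': 317.3907, 'cy': 205.4507, 'R': [[-0.832, 0.5547, 0.007], [0.3041, 0.4666, -0.8306], [-0.464, -0.6889, -0.5569]], 't': [0.403, -0.0961, 1.2847]}
top {'fx': 383.091, 'fy': 383.091, 'cx': 318.6068, 'cy': 201.4342, 'R': [[0.0287, -0.9991, 0.0325], [-0.9855, -0.0337, -0.1664], [0.1673, -0.0272, -0.9855]], 't': [0.0197, 0.5078, 1.0667]}
0.1
```

View pics/top0.png

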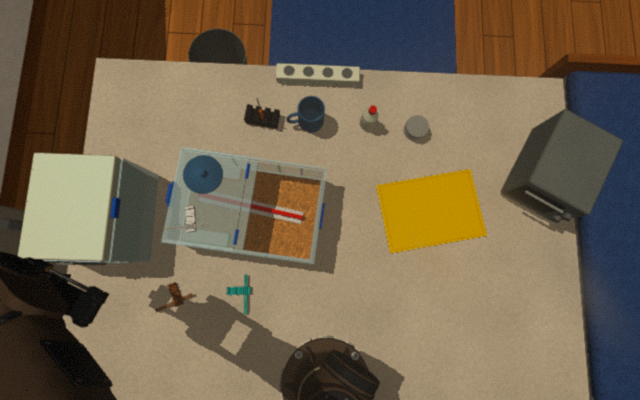

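View pics/side0.png

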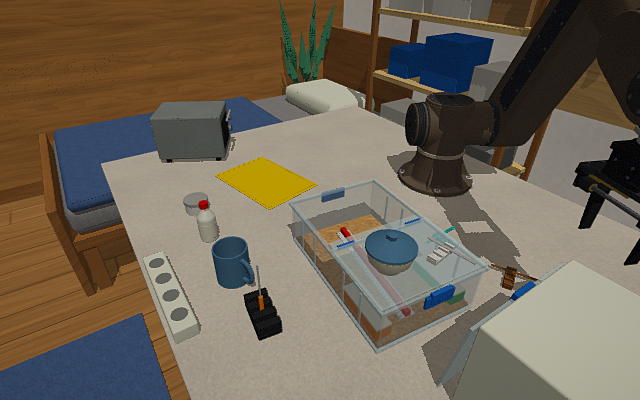

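The top view shows the ruler's free end at about (302,217) in the open half and the rest running to about (200,198) under the lid. The bowl is at (203,175), the rests at (190,217), (240,291) and (176,295), and the mat at (431,211). Candidates for the ruler: the red/white strip (250–302, 207–217) in the crate. The other red items are the glue cap (373,109) and the file (260,103). I choose the strip in the crate and check it in a close crop.

```bash
cat > h.py <<'E'
import numpy as np,cv2
from cell import bot
def ray(cam,px,z):
    p=bot.camera_params(cam) if isinstance(cam,str) else cam
    R=np.array(p["R"]);t=np.array(p["t"])
    d=R.T@np.array([(px[0]-p["cx"])/p["fx"],(px[1]-p["cy"])/p["fy"],1]);o=-R.T@t
    return o+d*(z-o[2])/d[2]
E
python3 - <<'E'
from h import *
im=cv2.imread("pics/top0.png")
cv2.imwrite("pics/crop0.png",cv2.resize(im[135:275,155:340],None,fx=4.2,fy=4.2,interpolation=cv2.INTER_CUBIC))
hsv=cv2.cvtColor(im,cv2.COLOR_BGR2HSV)
m=cv2.inRange(hsv,(20,150,120),(32,255,255))
c=max(cv2.findContours(m,0,2)[0],key=cv2.contourArea)
b=cv2.boxPoints(cv2.minAreaRect(c)); W=np.array([ray("top",q,.003) for q in b])
print("mat",W.round(4).tolist(),W.mean(0).round(4),[round(np.linalg.norm(W[i]-W[i-1]),4) for i in range(4)])
o=bot.get_obs();print(o["ee_rot"],o["ee_pos"],o["finger_gap"])
r=cv2.inRange(hsv,(0,90,60),(8,255,255))|cv2.inRange(hsv,(168,90,60),(180,255,255))
r[:200]=0;r[225:]=0;r[:,:240]=0;r[:,320:]=0
n,l,s,cc=cv2.connectedComponentsWithStats(r);print(s.tolist(),cc.tolist())
E
```

```text
mat [[0.5711, -0.1365, 0.003], [0.6391, -0.4419, 0.003], [0.4271, -0.4719, 0.003], [0.3645, -0.1749, 0.003]] [ 0.5005 -0.3063  0.003 ] [np.float64(0.2101), np.float64(0.3129), np.float64(0.2141), np.float64(0.3036)]
[ 2.09332650e-01  9.77844370e-01 -4.58469853e-04 -1.41566865e-04] [0.25575744 0.57005361 0.2141169 ] 0.09526733780076153
[[0, 0, 640, 400, 255729], [250, 204, 53, 16, 271]] [[319.54607416444753, 199.48745742563418], [276.0221402214022, 211.33579335793357]]
```

View pics/crop0.png

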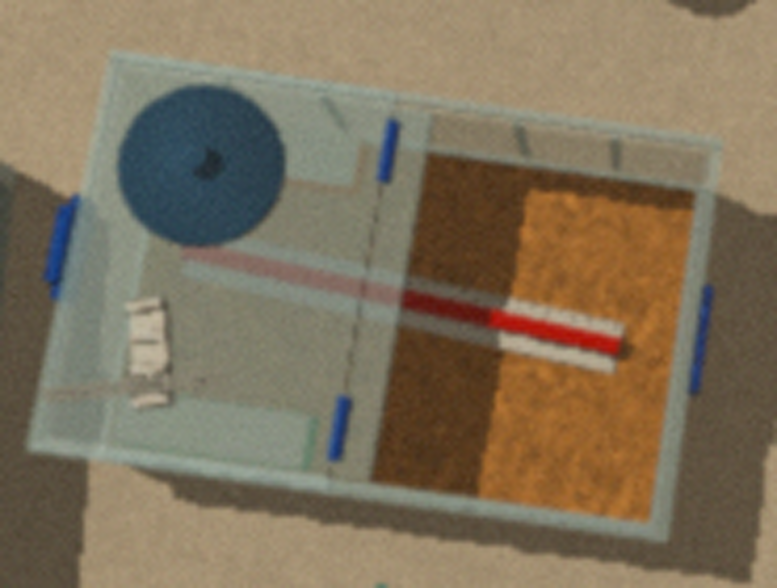

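The crop confirms the red-ribbed aluminium strip. Its free end is at crop (621,346), it runs under the bar at (403,300), and its far end is near (183,254). The rim corners are at (108,55), (720,142), (665,540) and (30,450).

```bash
python3 - <<'E'
from h import *
f=lambda u,v,z: ray("top",(u/4.2+155-.38,v/4.2+135-.38),z)
C=np.array([f(u,v,.122) for u,v in [(108,55),(720,142),(665,540),(30,450)]])
print(C.round(4).tolist(),[round(np.linalg.norm(C[i]-C[i-1]),3) for i in range(4)])
c=C.mean(0); 
yd=(C[0]+C[3]-C[1]-C[2])[:2]; yd/=np.linalg.norm(yd); xd=np.array([yd[1],-yd[0]])
print("crate",c.round(4),"ydir",yd.round(4),"yaw",np.arctan2(-yd[0],yd[1]))
tc=lambda P:(np.round([(P[:2]-c[:2])@xd,(P[:2]-c[:2])@yd],4))
print("bar edge",tc(f(432,110,.122)),tc(f(372,480,.122)))
free=f(621,346,.030); mid=f(403,300,.030); far=f(183,254,.030)
for n,P in (("free",free),("mid",mid),("far",far),("plate1",f(624,322,.016)),("plate2",f(613,372,.016))): print(n,P.round(4),tc(P))
print(np.linalg.norm(far-free))
# fit rib axis from mask in open half
im=cv2.imread("pics/top0.png");hsv=cv2.cvtColor(im,cv2.COLOR_BGR2HSV)
r=cv2.inRange(hsv,(0,90,60),(8,255,255))|cv2.inRange(hsv,(168,90,60),(180,255,255))
r[:200]=0;r[225:]=0;r[:,:240]=0;r[:,320:]=0
ys,xs=np.nonzero(r);P=np.array([ray("top",q,.030)[:2] for q in zip(xs,ys)])
v=cv2.fitLine(P.astype(np.float32),2,0,.001,.001).ravel();print("fit",v,"yaw",np.arctan2(v[0],-v[1]))
s=(P-v[2:])@v[:2];print((v[2:]+v[:2]*s.min()),(v[2:]+v[:2]*s.max()))
E
```

```text
[[0.6284, 0.4176, 0.122], [0.5852, 0.0202, 0.122], [0.3294, 0.048, 0.122], [0.373, 0.4429, 0.122]] [np.float64(0.257), np.float64(0.4), np.float64(0.257), np.float64(0.397)]
crate [0.479  0.2322 0.122 ] ydir [0.1089 0.9941] yaw -0.1091089837425343
bar edge [ 0.1226 -0.0117] [-0.1173 -0.0138]
free [0.4615 0.0809 0.03  ] [-0.0009 -0.1523]
mid [0.4886 0.2325 0.03  ] [0.0095 0.0014]
far [0.5157 0.3857 0.03  ] [0.0197 0.1566]
plate1 [0.4803 0.0796 0.016 ] [ 0.018  -0.1516]
plate2 [0.4449 0.086  0.016 ] [-0.018 -0.149]
0.309583429847126
fit [0.18815109 0.9821401  0.475584   0.15817511] yaw 2.9523134
[0.46093221 0.08169346] [0.4900963  0.23392863]
```

Call:
send_rows(increments=[[[0, 0, 0], [0, 0, -0.4], 1], [[0, 0, 0], [0, 0, -0.4], 1], [[0, 0, 0], [-0.311, -0.253, 0], 1], [[0, 0, 0], [-0.311, -0.253, 0], 1], [[0, 0, 0], [-0.311, -0.253, 0], 1], [[0, 0, 0], [-0.311, -0.253, 0], 1], [[0, 0, 0], [-0.311, -0.253, 0], 1], [[0, 0, 0], [-0.311, -0.253, 0], 1], [[0, 0, 0], [-0.311, -0.253, 0], 1], [[0, 0, 0], [-0.311, -0.253, 0], 1], [[0, 0, 0], [-0.311, -0.253, 0], 1], [[0, 0, 0], [-0.311, -0.253, 0], 1]])

```text
time_s: 1.3
ee_pos: [0.4364, 0.2106, 0.2946]
ee_rot: [0.209, 0.978, 0.0, -0.0]
force: [1.1, 0.3, -0.1]
finger_gap: 0.0952
grasp_force: 0.0
```

Call:
send_rows(increments=[[[0, 0, 0], [-0.311, -0.253, 0], 1], [[0, 0, 0], [-0.311, -0.253, 0], 1], [[0, 0, 0.0985], [0, 0, 0], 1], [[0, 0, 0.0985], [0, 0, 0], 1], [[0, 0, 0.0985], [0, 0, 0], 1], [[0, 0, 0.0985], [0, 0, 0], 1], [[0, 0, 0.0985], [0, 0, 0], 1], [[0, 0, 0.0985], [0, 0, 0], 1], [[0, 0, 0.0985], [0, 0, 0], 1], [[0, 0, 0.0985], [0, 0, 0], 1], [[0, 0, 0.0985], [0, 0, 0], 1], [[0, 0, 0], [0, 0, 0], 1]])

```text
time_s: 2.5
ee_pos: [0.4719, 0.1404, 0.2944]
ee_rot: [0.769, 0.64, -0.0, -0.0]
force: [0.1, -0.0, -0.0]
finger_gap: 0.095
grasp_force: 0.0
```

```bash
python3 - <<'E'
from h import *
from scipy.spatial.transform import Rotation as Ro
o=bot.get_obs();p=bot.camera_params("wrist");im=bot.get_image("wrist");cv2.imwrite("pics/w1.png",im[:,:,::-1])
import json;json.dump({k:np.array(v).tolist() for k,v in p.items()},open("w1.json","w"))
print(o["time_s"],o["ee_pos"],o["joint_positions"],Ro.from_quat(o["ee_rot"]).as_matrix().round(4).tolist())
E
```

```text
2.5 [0.47194603 0.14043893 0.29443839] [1.54952788e-01 2.20138480e-01 1.75976351e+00 7.71264416e-05
 1.16209079e+00 3.37929266e-01] [[0.182, 0.9833, -0.0004], [0.9833, -0.182, 0.0], [-0.0001, -0.0004, -1.0]]
```

View pics/w1.png

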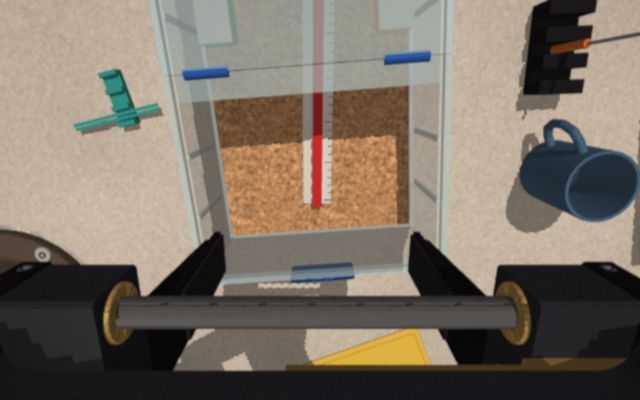

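The wrist view shows the red rib running up the picture centre from its free end at about (316,206) to (318,90) at the bar, between the open fingers. I refine its axis from this view.

```bash
python3 - <<'E'
from h import *
import json;p=json.load(open("w1.json"))
im=cv2.imread("pics/w1.png");hsv=cv2.cvtColor(im,cv2.COLOR_BGR2HSV)
r=cv2.inRange(hsv,(0,110,60),(8,255,255))|cv2.inRange(hsv,(170,110,60),(180,255,255))
r[:, :290]=0;r[:,345:]=0;r[:100]=0;r[230:]=0
ys,xs=np.nonzero(r);print(xs.min(),xs.max(),ys.min(),ys.max())
P=np.array([ray(p,q,.030)[:2] for q in zip(xs,ys)])
v=cv2.fitLine(P.astype(np.float32),2,0,.001,.001).ravel()
s=(P-v[2:])@v[:2];a=v[2:]+v[:2]*s.min();b=v[2:]+v[:2]*s.max();print(v,a,b)
w=np.abs((P-v[2:])@np.array([-v[1],v[0]]));print("halfwidth",np.percentile(w,95))
t=np.array([.4719,.1404]);print("tcp lateral off", (t-v[2:])@np.array([-v[1],v[0]]))
m=cv2.inRange(cv2.cvtColor(cv2.imread("pics/top0.png"),cv2.COLOR_BGR2HSV),(20,150,120),(32,255,255))
c=max(cv2.findContours(m,0,2)[0],key=cv2.contourArea);q=cv2.approxPolyDP(cv2.convexHull(c),8,True)[:,0]
W=np.array([ray("top",k,.003) for k in q]);print("mat",W.round(4).tolist(),W.mean(0))
M=cv2.moments(m,True);print(ray("top",(M["m10"]/M["m00"],M["m01"]/M["m00"]),.003))
E
```

```text
312 322 100 207
[0.19250496 0.981296   0.47475538 0.14899002] [0.46166267 0.08224982] [0.4870003  0.21140866]
halfwidth 0.005734646988943295
tcp lateral off 0.0011483481585780545
mat [[0.6309, -0.4291, 0.003], [0.4287, -0.47, 0.003], [0.3666, -0.1834, 0.003], [0.5701, -0.1381, 0.003]] [ 0.49907454 -0.30516092  0.003     ]
[ 0.49698576 -0.30298346  0.003     ]
```

Call:
send_rows(increments=[[[0, 0, 0.007], [0, 0.011, 0], 0.0], [[0, 0, 0], [0, 0, 0.4], 0.0], [[0, 0, 0], [0, 0, 0.4], 0.0], [[0, 0, 0], [0, 0, 0.4], 0.0], [[0, 0, 0], [0, 0, 0.4], 0.0], [[0, 0, 0], [0, 0, 0.4], 0.0], [[0, 0, 0], [0, 0, 0.3], 0.0], [[0, 0, 0], [0, 0, 0.15], 0.0], [[0, 0, 0], [0, 0, 0.1], 0.0], [[0, 0, 0], [0, 0, 0.1], 0.0], [[0, 0, 0], [0, 0, 0], 0.0]])

```text
time_s: 3.65
ee_pos: [0.4731, 0.1402, 0.0291]
ee_rot: [0.771, 0.637, -0.0, -0.0]
force: [-0.1, 0.2, 0.3]
finger_gap: 0.0474
grasp_force: 0.0
```

```bash
python3 - <<'E'
from h import *
print(bot.get_obs()["ee_pos"])
a=bot.get_image("wrist");b=bot.get_image("side")
b=cv2.resize(b[180:340,280:500],(640,465))
cv2.imwrite("pics/c2.png",cv2.resize(np.vstack([a[:260],b])[:,:,::-1],(530,600)))
E
```

```text
[0.47305137 0.14024856 0.02905149]
```

View pics/c2.png

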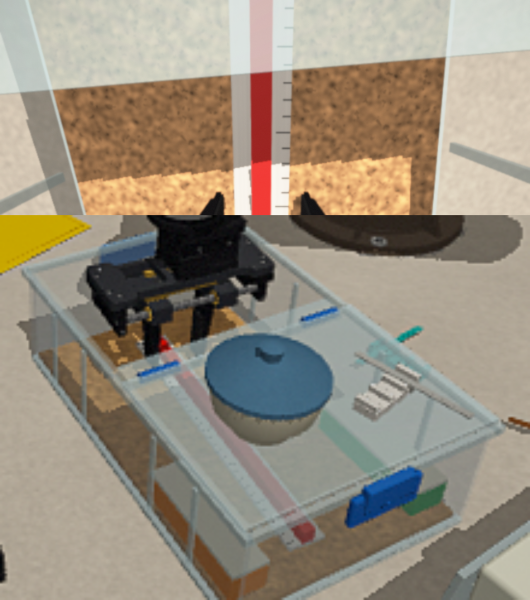

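The picture shows the open fingers either side of the rib (rib at 260,180; fingertips at 217 and 315), and the body clear of the bar and walls. I lower onto the rib and close.

Call:
send_rows(increments=[[[0, 0, 0], [0, 0, 0.05], 0.0], [[0, 0, 0], [0, 0, 0.035], 0.0], [[0, 0, 0], [0, 0, 0.025], 0.0], [[0, 0, 0], [0, 0, 0], 0.0]])

```text
time_s: 4.15
ee_pos: [0.4731, 0.1403, 0.0184]
ee_rot: [0.771, 0.636, -0.0, -0.0]
force: [0.3, 0.6, 0.3]
finger_gap: 0.0479
grasp_force: 0.0
```

Call:
send_rows(increments=[[[0, 0, 0], [0, 0, 0], -1], [[0, 0, 0], [0, 0, 0], -1], [[0, 0, 0], [0, 0, 0], -1], [[0, 0, 0], [0, 0, 0], -1], [[0, 0, 0], [0, 0, 0], -1], [[0, 0, 0], [0, 0, 0], -1], [[0, 0, 0], [0, 0, 0], -1], [[0, 0, 0], [0, 0, 0], -1]], squeeze=45)

```text
time_s: 4.95
ee_pos: [0.4731, 0.1403, 0.0187]
ee_rot: [0.771, 0.636, 0.0, -0.0]
force: [-0.5, 0.3, 1.9]
finger_gap: 0.0118
grasp_force: 45.0
```

```bash
python3 - <<'E'
import numpy as np
def T(th,y,z): return np.array([y-252*np.cos(th)+6.7*np.sin(th), z+252*np.sin(th)+6.7*np.cos(th)])
ths=np.arange(8)*.05
E=[(157,12)]+[(157-k,14.5+k*.8) for k in range(1,8)]
for k in range(7):
    d=T(ths[k+1],*E[k+1])-T(ths[k],*E[k]); t=ths[k]
    x=np.array([np.cos(t),-np.sin(t)]); zz=np.array([-np.sin(t),-np.cos(t)])
    print(round(d@x/100,3),round(d@zz/100,3))
E
```

```text
-0.004 -0.159
-0.004 -0.133
-0.004 -0.133
-0.005 -0.132
-0.005 -0.132
-0.005 -0.131
-0.005 -0.131
```

Call:
send_rows(increments=[[[0, 0, 0], [0, 0, -0.03], -1], [[0, -0.0333, 0], [-0.004, 0, -0.129], -1], [[0, -0.0333, 0], [-0.004, 0, -0.133], -1], [[0, -0.0333, 0], [-0.004, 0, -0.133], -1], [[0, 0, 0], [0, 0, 0], -1]])

```text
time_s: 5.45
ee_pos: [0.4741, 0.142, 0.0623]
ee_rot: [0.769, 0.635, -0.057, 0.049]
force: [0.7, 0.9, -1.4]
finger_gap: 0.0115
grasp_force: 45.0
```

```bash
python3 - <<'E'
from h import *
o=bot.get_obs();print(o["force"],o["moment"],o["finger_gap"])
b=bot.get_image("side");cv2.imwrite("pics/s3.png",cv2.resize(b[170:350,260:500],(800,600))[:,:,::-1])
E
```

```text
[ 0.67812293  0.90862574 -1.37972013] [-0.04484464  0.02243176 -0.00863081] 0.011452778807321283
```

View pics/s3.png

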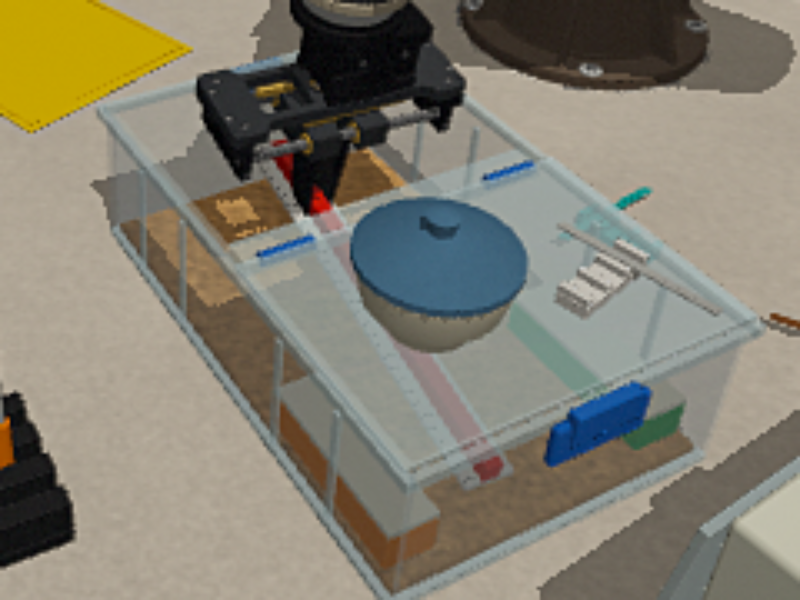

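The picture shows the ruler tilting with its covered end near (485,468) just off the floor. The lid, bowl and rest are undisturbed and the ruler is well below the bar.

Call:
send_rows(increments=[[[0, -0.0333, 0], [-0.005, 0, -0.132], -1], [[0, -0.0333, 0], [-0.005, 0, -0.132], -1], [[0, -0.0333, 0], [-0.005, 0, -0.131], -1], [[0, -0.0333, 0], [-0.005, 0, -0.131], -1], [[0, 0, 0], [0, 0, 0], -1]])

```text
time_s: 6.0
ee_pos: [0.4754, 0.1514, 0.1127]
ee_rot: [0.759, 0.627, -0.134, 0.11]
force: [0.5, -0.2, -1.4]
finger_gap: 0.0117
grasp_force: 45.0
```

```bash
python3 - <<'E'
from h import *
from scipy.spatial.transform import Rotation as Ro
o=bot.get_obs();print(o["force"],o["moment"],o["finger_gap"],o["joint_positions"].round(3),Ro.from_quat(o["ee_rot"]).as_matrix().round(3).tolist())
b=bot.get_image("side");cv2.imwrite("pics/s4.png",cv2.resize(b[150:350,240:500],(780,600))[:,:,::-1])
E
```

```text
[ 0.46058249 -0.20983944 -1.41224744] [ 0.08565835  0.00259555 -0.00047736] 0.011706247674616223 [ 0.337  0.537  1.865 -0.37   0.954  0.775] [[0.178, 0.982, -0.064], [0.923, -0.189, -0.335], [-0.341, 0.0, -0.94]]
```

View pics/s4.png

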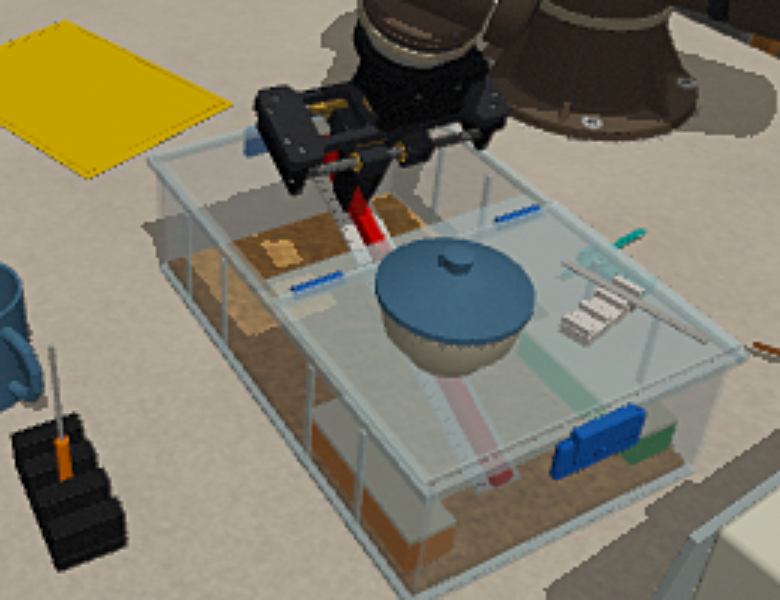

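```bash
python3 - <<'E'
from h import *
from scipy.spatial.transform import Rotation as Ro
o=bot.get_obs();R=Ro.from_quat(o["ee_rot"]).as_matrix();p=bot.camera_params("side")
im=bot.get_image("side");hsv=cv2.cvtColor(im,cv2.COLOR_RGB2HSV)
r=cv2.inRange(hsv,(0,70,60),(8,255,255))|cv2.inRange(hsv,(170,70,60),(180,255,255));r[:,:340]=0;r[:,420:]=0;r[:150]=0;r[320:]=0
ys,xs=np.nonzero(r);i=ys.argmax();print("lowest red",xs[ys>ys.max()-3].mean(),ys.max())
for h in (6.7,-11.3):
  for s in (-.058,.252):
    X=o["ee_pos"]+R[:,0]*s+R[:,2]*h/1000; c=np.array(p["R"])@X+p["t"]
    print(h,s,X.round(4),p["fx"]*c[0]/c[2]+p["cx"],p["fy"]*c[1]/c[2]+p["cy"])
E
```

```text
lowest red 405.8 311
6.7 -0.058 [0.4642 0.0952 0.1254] 345.20275738506984 199.6439668363842
6.7 0.252 [0.5193 0.3814 0.0199] 404.9503400208522 312.49052852958323
-11.3 -0.058 [0.4654 0.1012 0.1424] 346.6238030212596 195.1823488610816
-11.3 0.252 [0.5204 0.3874 0.0368] 407.7953084205311 309.16813207553236
```

The picture shows the free end through the opening over the rim, and the covered end at crop (500,478), which matches the prediction, so nothing has slipped. I draw it out along its own axis.

Call:
send_rows(increments=[[[0, 0, 0], [-0.15, 0, 0], -1], [[0, 0, 0], [-0.2, 0, 0], -1], [[0, 0, 0], [-0.2, 0, 0], -1], [[0, 0, 0], [-0.2, 0, 0], -1], [[0, 0, 0], [-0.2, 0, 0], -1], [[0, 0, 0], [0, 0, 0], -1]])

```text
time_s: 6.7
ee_pos: [0.4573, 0.0605, 0.1458]
ee_rot: [0.76, 0.626, -0.134, 0.11]
force: [0.5, 0.8, -0.7]
finger_gap: 0.0115
grasp_force: 45.0
```

Call:
send_rows(increments=[[[0, 0, 0], [-0.2, 0, 0], -1], [[0, 0, 0], [-0.2, 0, 0], -1], [[0, 0, 0], [-0.2, 0, 0], -1], [[0, 0, 0], [-0.2, 0, 0], -1], [[0, 0, 0], [-0.2, 0, 0], -1], [[0, 0, 0], [-0.1, 0, 0], -1], [[0, 0, 0], [0, 0, 0], -1]])

```text
time_s: 7.4
ee_pos: [0.4383, -0.0392, 0.183]
ee_rot: [0.76, 0.626, -0.134, 0.111]
force: [-0.1, -0.6, -1.0]
finger_gap: 0.0116
grasp_force: 45.0
```

```bash
python3 - <<'E'
from h import *
from scipy.spatial.transform import Rotation as Ro
o=bot.get_obs();print(o["force"],o["moment"],o["finger_gap"],o["ee_pos"],o["joint_positions"].round(3),Ro.from_quat(o["ee_rot"]).as_matrix().round(3).tolist())
b=bot.get_image("side");cv2.imwrite("pics/s5.png",cv2.resize(b[100:350,170:500],(792,600))[:,:,::-1])
E
```

```text
[-0.13990589 -0.55089093 -1.02568042] [0.06314195 0.00060826 0.00603165] 0.011568593842007072 [ 0.43828267 -0.03918374  0.18303118] [-0.03   0.323  2.009 -0.439  0.917  0.451] [[0.18, 0.981, -0.065], [0.922, -0.192, -0.336], [-0.342, 0.0, -0.94]]
```

View pics/s5.png

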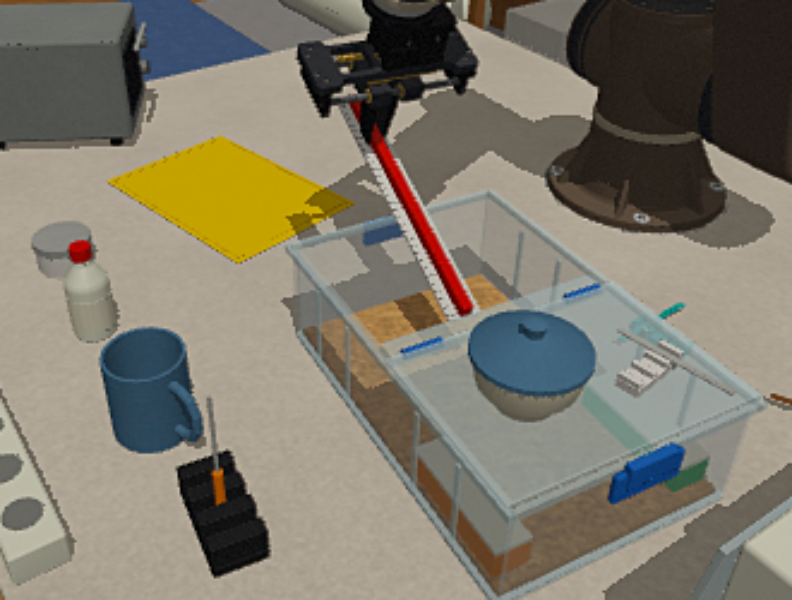

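The ruler's lower end at (462,308) is now in the open half, clear of the bar, and nothing else has moved. I draw it 2 cm further, lift, level and yaw.

Call:
send_rows(increments=[[[0, 0, 0], [-0.2, 0, 0], -1], [[0, 0, 0], [-0.05, 0, -0.14], -1], [[0, 0, 0], [-0.103, 0, -0.282], -1], [[0, 0, 0], [-0.103, 0, -0.282], -1], [[0, 0, 0], [-0.103, 0, -0.282], -1], [[0, 0, 0], [-0.05, 0, -0.14], -1], [[0, 0, 0], [0, 0, 0], -1]])

```text
time_s: 8.15
ee_pos: [0.4357, -0.0561, 0.3108]
ee_rot: [0.76, 0.627, -0.133, 0.112]
force: [-0.3, 0.2, -1.3]
finger_gap: 0.0115
grasp_force: 45.0
```

Call:
send_rows(increments=[[[0, 0.0333, 0], [0, 0, 0], -1], [[0, 0.05, 0], [0, 0, 0], -1], [[0, 0.05, 0], [0, 0, 0], -1], [[0, 0.05, 0], [0, 0, 0], -1], [[0, 0.05, 0], [0, 0, 0], -1], [[0, 0, 0], [0, 0, 0], -1], [[0, 0, -0.053], [0, 0, 0], -1], [[0, 0, -0.053], [0, 0, 0], -1], [[0, 0, -0.053], [0, 0, 0], -1], [[0, 0, -0.053], [0, 0, 0], -1], [[0, 0, -0.054], [0, 0, 0], -1], [[0, 0, 0], [0, 0, 0], -1]])

```text
time_s: 9.35
ee_pos: [0.4348, -0.0563, 0.3087]
ee_rot: [0.629, 0.777, -0.001, -0.0]
force: [0.3, -0.7, -1.5]
finger_gap: 0.0116
grasp_force: 45.0
```

```bash
python3 - <<'E'
from h import *
from scipy.spatial.transform import Rotation as Ro
o=bot.get_obs();R=Ro.from_quat(o["ee_rot"]).as_matrix();print(o["time_s"],o["force"],o["moment"],o["ee_pos"],o["joint_positions"].round(3),R.round(3).tolist())
x=np.array([-.208,.978,0]);t=np.array([.498,-.304,.11])-.097*x
print(t,R.T@(t-o["ee_pos"]))
E
```

```text
9.35 [ 0.26199735 -0.72009461 -1.53222155] [-0.19972716  0.07237163 -0.01877765] [ 0.43483956 -0.05631756  0.3086667 ] [-0.279  0.122  1.845 -0.002  1.175 -0.487] [[-0.208, 0.978, -0.002], [0.978, 0.208, -0.001], [-0.001, -0.002, -1.0]]
[ 0.518176 -0.398866  0.11    ] [-0.35225595  0.01076492  0.19887865]
```

Call:
send_rows(increments=[[[0, 0, 0], [-0.12, 0.01, 0], -1], [[0, 0, 0], [-0.25, 0.01, 0], -1], [[0, 0, 0], [-0.3, 0.01, 0], -1], [[0, 0, 0], [-0.35, 0.01, 0], -1], [[0, 0, 0], [-0.4, 0.01, 0], -1], [[0, 0, 0], [-0.4, 0.01, 0], -1], [[0, 0, 0], [-0.4, 0.01, 0], -1], [[0, 0, 0], [-0.4, 0.01, 0], -1], [[0, 0, 0], [-0.35, 0.01, 0], -1], [[0, 0, 0], [-0.3, 0.01, 0], -1], [[0, 0, 0], [-0.2, 0.01, 0], -1], [[0, 0, 0], [-0.05, 0, 0], -1]])

```text
time_s: 10.55
ee_pos: [0.5182, -0.4014, 0.308]
ee_rot: [0.631, 0.775, -0.0, -0.001]
force: [-0.7, 0.0, -2.0]
finger_gap: 0.0113
grasp_force: 45.0
```

Call:
send_rows(increments=[[[0, 0, 0], [0, 0, 0.15], -1], [[0, 0, 0], [0, 0, 0.25], -1], [[0, 0, 0], [0, 0, 0.3], -1], [[0, 0, 0], [0, 0, 0.3], -1], [[0, 0, 0], [0, 0, 0.3], -1], [[0, 0, 0], [0, 0, 0.3], -1], [[0, 0, 0], [0, 0, 0.25], -1], [[0, 0, 0], [0, 0, 0.14], -1], [[0, 0, 0], [0, 0, 0], -1], [[0, 0, 0], [0, 0, 0], -1], [[0, 0, 0], [0, 0, 0], -1]])

```text
time_s: 11.65
ee_pos: [0.5189, -0.3992, 0.112]
ee_rot: [0.63, 0.777, 0.0, 0.001]
force: [-0.1, 0.1, -0.6]
finger_gap: 0.0118
grasp_force: 45.0
```

```bash
python3 - <<'E'
from h import *
from scipy.spatial.transform import Rotation as Ro
o=bot.get_obs();R=Ro.from_quat(o["ee_rot"]).as_matrix();print(o["time_s"],o["moment"],R.round(3).tolist(),abs(o["qd"]).max())
ims={}
for n in ("side","top"):
    im=bot.get_image(n);ims[n]=im
    p=bot.camera_params(n);hsv=cv2.cvtColor(im,cv2.COLOR_RGB2HSV)
    for s in (-.058,.252):
        X=o["ee_pos"]+R[:,0]*s-R[:,2]*.0113;c=np.array(p["R"])@X+p["t"];print(n,s,X.round(4),p["fx"]*c[0]/c[2]+p["cx"],p["fy"]*c[1]/c[2]+p["cy"])
a=cv2.resize(ims["top"][140:280,150:510],(800,311));b=cv2.resize(ims["side"][100:230,180:540],(800,289))
cv2.imwrite("pics/f.png",np.vstack([a,b])[:,:,::-1])
E
```

```text
11.65 [-0.09719511  0.03204897 -0.01590736] [[-0.206, 0.979, 0.002], [0.979, 0.206, -0.001], [-0.001, 0.001, -1.0]] 0.00407444941606857
side -0.058 [ 0.5308 -0.456   0.1233] 233.79023520291554 133.61599050368176
side 0.252 [ 0.4669 -0.1526  0.1229] 294.22609882788447 162.8965978118805
top -0.058 [ 0.5308 -0.456   0.1233] 499.6696826539312 193.93100499849191
top 0.252 [ 0.4669 -0.1526  0.1229] 389.2833452838887 213.48442082201134
```

View pics/f.png

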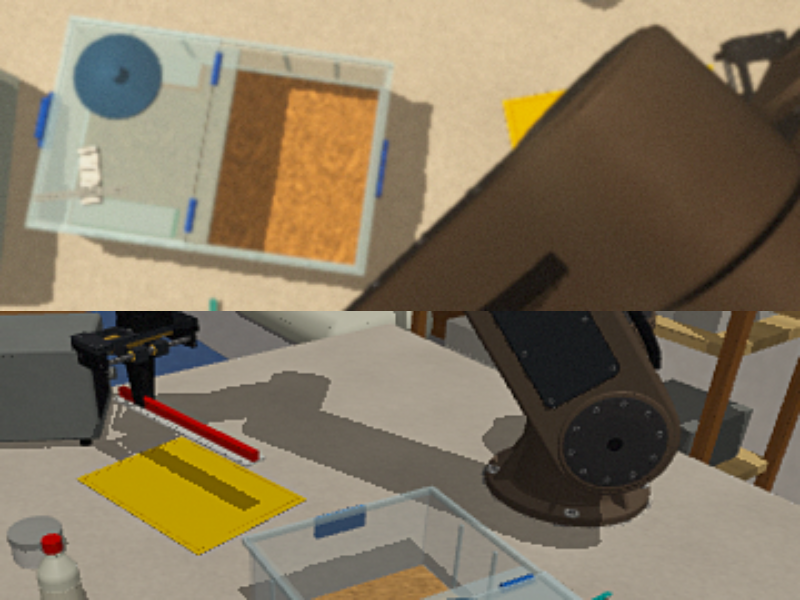

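The final picture shows the ruler level over the mat: its rib ends at side pixels (235,136) and (296,165) match the prediction. The crate, bowl and rest are as before.

```bash
python3 -c "
from cell import bot
print(bot.hand_in())"
```

```text
the job is handed in; nothing more can be done
None
```

I drew the ruler out slantwise through the open half and handed the job in: it is held level and still about 10 cm above the middle of the yellow mat, along its long side, with the lid, bowl and tweezer rest looking unmoved in the last pictures.

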